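# Stow the shallow tray under the worktop riser

## Robot

A 6-joint arm with a two-finger parallel gripper is mounted at the origin on a cart in front of the work surface, level with it; the furniture and walls round the work are solid. World frame = base frame: x ahead of the robot, y to its left, z up, the work surface at z = 0. Lengths are in mm, angles in degrees, forces in N, time in s.
With the tool pointing down it reaches from about 275 to 850 mm from the base axis. Payload 5.2 kg.
Tool frame: the origin (TCP) lies at the centre of the arm's flange, where the gripper is bolted on; the fingertips stand 173 mm ahead of it and the grasp point (between the pads) lies 155 mm ahead of it; z points along the fingers, y is the line along which they close (so a half turn about z gives the same grasp; the last joint's range is limited). The gripper opens to 85 mm and grips with 20 to 120 N. Pads are 22 mm wide; open, the fingers measure 114 mm over their backs; the gripper's body (76 mm by 85 mm) begins 54 mm behind the grasp point. The pads swing forward as they close: fully open they stand 13 mm farther back than shut.
Start: joints at [65.099, 14.817, 87.949, -0, 77.235, -11.62], TCP at [126.329, 535.301, 404.71] pointing down, gripper open.
Joint ranges: [-179.93, 179.93], [-52.35, 119.4], [10.71, 147.94], [-69.91, 249.91], [12.55, 155.21], [-178.61, 178.61]. Speed limits (degrees/s): [147.25, 147.25, 180, 180, 180, 180].

## Interface

Orientations are given as a 3x3 rotation matrix whose columns are the frame's x, y, z axes.
In Python, from cell import r, vision, sign_off gives the robot as it stands.
- The arm moves only by the tool drive_tool, never from a script. Its argument "commands" is a list of rows, each a list of 3 entries, a list of its own where there are three numbers: the shift along the world's x, y, z in m, then the turn about the world's z in degrees, then the opening in per cent of the stroke, from 0 (shut) to 100 (fully open). A call has 1 to 20 rows; each row shifts and turns the commanded pose from where the row before left it; what a row does not reach is not made up. A row lasts 1/12 s, in which the tool goes at most 41.7 mm and 7.16 degrees, less where a joint would pass 70% of its speed; a pose out of reach is approached as far as the arm can. A call with a gripper value outside its range is refused whole. The fingers move at their own pace and stop on an object; the grip force is fixed at half the most. Time passes only in rows, so rows that do not move let the fingers close. It gives the time, the measured TCP pose, the force, the opening and the grip force at its end, in the units of the state.
- r.sense(): the state, without advancing time (a new reading comes with each control period).
- vision.read_camera(name): name is "scene" or "side" or "wrist"; returns the picture (480x640x3 uint8, red, green, blue); there is no depth.
- vision.camera_model(name): a dict with "camera_matrix" (3x3 intrinsics, pixels), "pose" (4x4, takes a point from camera to world coordinates). Camera axes: x right, y down, z forward; pixel columns grow to the right and rows downward; lengths in mm; the calibration is good to about 2 mm. A picture is of the moment at which its call begins: read the wrist's pose just before it. camera_model takes no time and is no camera call; for the wrist camera it gives the pose at the moment of the call.
- sign_off(): hands the job in; it is judged then, once.
The state is a dict: "time": time; "qpos": joint angles; "qd": joint speeds; "joint_efforts": joint torques, N m; "ee_pos": TCP position; "tool_rot": TCP orientation; "force": force on the tool from outside, world axes, zero at the start; "torque": the same for the moment, N m; "finger_gap": finger opening in mm; "finger_force": force on a finger pad.
Only numpy, scipy, OpenCV 4.12 (cv2) and the standard library are available. Lean on these libraries where they do the work, as an engineer would, in place of code of your own. Each camera call takes 0.05 s, during which the arm holds its last target. There are 200 camera calls.

## Task

Take the shallow tray by its pull tab and slide it, lying flat on the worktop, under the low wooden riser without its rim catching the underside, then press it gently but firmly home against the sprung stop hidden at the back, keep up that pressure for about a second, and leave it resting there, straight in the riser. Do not ram the stop or force the tray against the wood, keep the teaspoon in the tray, and leave the mug, the egg timer and the pepper mill where they stand.

Things in the scene. Friction and masses are not known exactly. Their poses are not given: they have to be found in the camera images.
- tray: Shallow open tray of white-painted sheet: 130 mm deep (x) by 170 wide (y), 28 high, walls and floor 4 mm, 0.4 to 0.6 kg, loose and flat on the worktop with a teaspoon in it; drags with 2 to 5 N of friction, more if pressed down. Origin: centre of the underside; x points away from its pull tab (that end goes under the riser first), z up.
- tab (a point): Grip point on the tray's pull tab, an upright steel fin sticking out 50 mm in front of the tray, 12 mm thick along the tray's y, from 6 to 42 mm above the tray's underside. The point is mid-thickness, 95 mm before the tray's origin (its -x; 30 mm before the front wall), 27 mm above the underside. Grip from above, fingers closing along the tray's y.
- riser: Low light-wood riser, open to the right, fixed to the worktop: two side cheeks with 180 mm clear between them (5 mm to spare each side of the tray) and a back bar. Origin: on the worktop, midway between the cheeks and along the depth; x points from the open front to the back. Cheeks' front ends at x = -78 mm, back bar's inner face at +64 mm. The tray goes in along this x.
- mouth (a point): Middle of the riser's open front, on the worktop right below the board's front edge (x = -80 mm in the riser's frame). When the tray is home, its tab stands clear in front of here and the tray's origin is at x = about -66 to -28 mm in the riser's frame.
- riser_board: The riser's top board, the overhang: 160 mm deep, 208 mm wide, 14 mm thick, underside 36 mm and top 50 mm above the worktop, so 8 mm above the tray's rim; front edge at x = -80 mm in the riser's frame. Origin: centre of its underside.
- stop_unit: Grey block on the back bar with a sprung stop reaching forward, at mid-width, 15 mm high; origin and axes as the riser's. How far it reaches was set by hand, unknown: its face is at x = -7 to +29 mm. It yields 6 mm at 1 N, then a cushion stiffens 6 N per mm; home is 6 to 15 N into the cushion, held a second. Let go, the tray stays (back 3 mm at most).
- teaspoon: Teaspoon, 132 mm long, red handle, lying crosswise loose in the tray. Origin: centre of its underside.
- mug: White mug with a handle, 82 mm across, 94 mm high, standing beside the riser, on the wall side; a bystander. Origin: centre of its underside.
- egg_timer: Cream egg timer, 66 mm across, 65 mm high, standing behind the riser; a bystander. Origin: centre of its underside.
- pepper_mill: Small clear and grey mill, 44 mm across, 90 mm high, standing on the rear half of the riser's board; a bystander. Origin: centre of its underside.

How it is judged:
By the outcome, as a careful person would: the job done as asked, in the order asked, and still so for the second after the job is handed in, with the robot touching nothing.
It also fails if it takes over 43 s, if anything falls off the work surface, if the arm or the gripper's body presses on something with over 40 N, if the wrist force passes 120 N, or if a joint passes its speed limit or range.

## Working session

There is one attempt and no reset: what is moved stays moved. The work goes in short steps, Python scripts to look and compute and a tool call to move; the robot and the scene stay as the last step left them, time stands still between calls to the robot, and variables do not carry over. Pictures are saved under pics/ and viewed, at most 10 in all, crops included, and the job is handed in when it is done.

Besides the shell and the picture viewer there is one more tool, called after ">>>" as a command line: name --argument value ..., lists and objects as JSON in quotes. drive_tool: Moves the arm, as the interface text tells. Its arguments: {"type":"object","properties":{"commands":{"type":"array"}},"required":["commands"]}

```bash
mkdir -p pics
python3 - <<'E'
from cell import r,vision
import cv2,numpy as np
s=r.sense();print(s)
for n in("scene","side","wrist"):
    m=vision.camera_model(n);im=vision.read_camera(n);cv2.imwrite(f"pics/{n}0.png",im[:,:,::-1]);print(n,np.round(m["camera_matrix"],1).tolist(),np.round(m["pose"],3).tolist())
E
```

```text
{'time': 0.0, 'qpos': array([ 6.50990875e+01,  1.48610555e+01,  8.80116638e+01, -1.54456014e-03,
        7.72351406e+01, -1.16188363e+01]), 'qd': array([ 6.48609459e-05,  3.33472377e-02, -7.30198358e-03, -2.41747607e-02,
        1.49225224e-02,  5.22677408e-02]), 'joint_efforts': array([-7.61645097e-04, -4.46037734e+01, -2.90560842e+01, -3.28916576e-04,
        1.18114863e-02,  7.17487569e-05]), 'ee_pos': array([126.24210177, 535.09417944, 403.85341738]), 'tool_rot': array([[-9.73252030e-01,  2.29738755e-01, -7.68783235e-04],
       [ 2.29739769e-01,  9.73250577e-01, -1.71857507e-03],
       [ 3.53395429e-04, -1.84922676e-03, -9.99998228e-01]]), 'force': array([-0.94862171, -0.07988316,  0.34205746]), 'torque': array([-0.01647287, -0.08618207, -0.00788277]), 'finger_force': 0.0, 'finger_gap': 85.56957802654782}
scene [[606.7, 0.0, 318.0], [0.0, 606.7, 235.4], [0.0, 0.0, 1.0]] [[0.691, -0.358, 0.628, -182.136], [-0.723, -0.32, 0.613, -615.953], [-0.018, -0.877, -0.48, 619.977], [0.0, 0.0, 0.0, 1.0]]
side [[468.7, 0.0, 317.7], [0.0, 468.7, 243.6], [0.0, 0.0, 1.0]] [[0.999, 0.031, -0.009, 556.301], [0.021, -0.415, 0.91, -845.386], [0.025, -0.909, -0.416, 502.334], [0.0, 0.0, 0.0, 1.0]]
wrist [[330.7, 0.0, 326.2], [0.0, 330.7, 244.1], [0.0, 0.0, 1.0]] [[0.23, 0.935, 0.271, 56.176], [0.973, -0.22, -0.067, 551.04], [-0.003, 0.279, -0.96, 373.215], [0.0, 0.0, 0.0, 1.0]]
```

View pics/scene0.png

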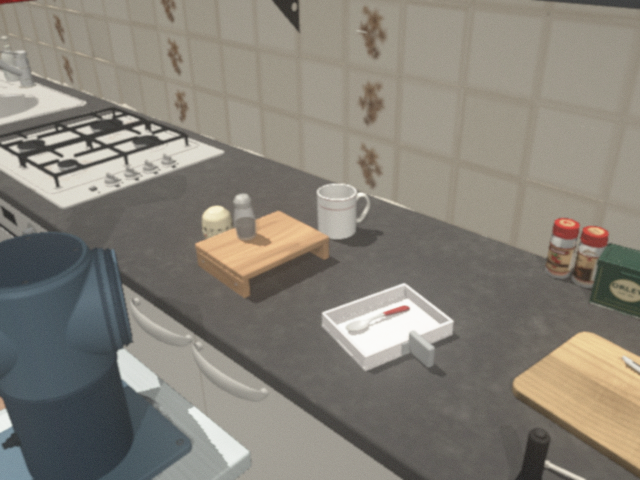

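View pics/side0.png

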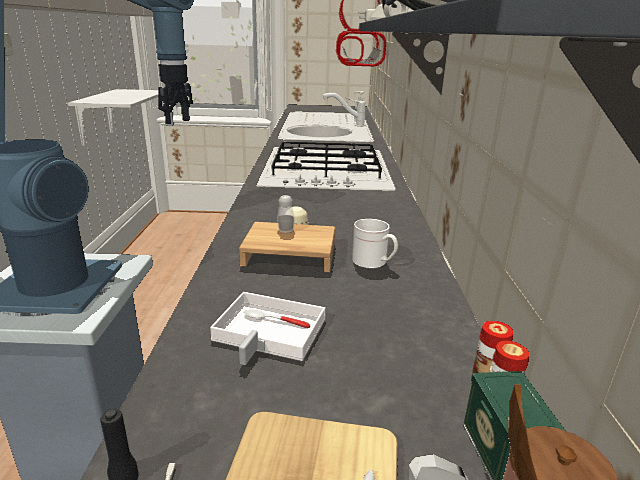

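View pics/wrist0.png

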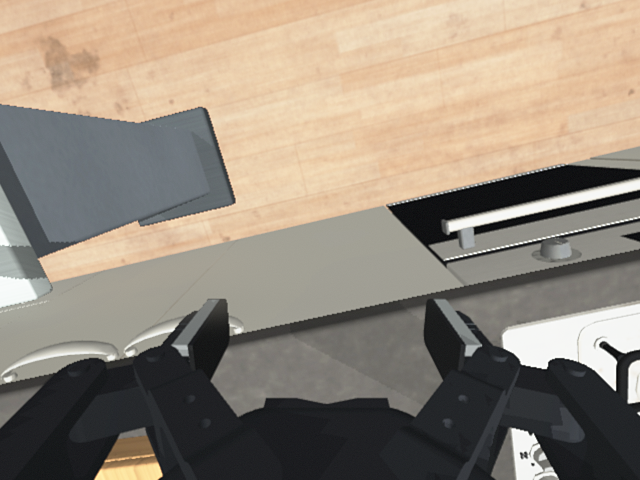

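The scene view shows the riser (about 263,250), with the tray in front of it (388,325) and the tab at (422,347). The side view shows the riser's board at (288,240), the tray at (268,325) and the tab at (248,347). The wrist sees only the floor and the worktop edge. Next I'll enlarge the tray and riser to pick corners.

Run:
```python
import cv2,numpy as np
def c(n,x,y,w,h,k): return cv2.resize(cv2.imread(f"pics/{n}0.png")[y:y+h,x:x+w],(w*k,h*k),interpolation=cv2.INTER_CUBIC)
a=c("scene",315,280,145,90,2); 
out=np.zeros((600,800,3),np.uint8)
def put(i,x,y): out[y:y+i.shape[0],x:x+i.shape[1]]=i
put(c("scene",315,280,145,95,3)[:, :400],0,0)
put(c("scene",190,205,133,95,3),401,0)
put(c("side",205,285,130,90,3),0,300)
put(c("side",235,190,130,90,3),401,300)
for i in range(0,130,10):
    for X in(0,401):
        for Y in (0,300): cv2.line(out,(X+3*i,Y),(X+3*i,Y+(6 if i%50 else 14)),(0,0,255),1); 
    for X in(0,401):
        for Y in (0,300):
            if i<95: cv2.line(out,(X,Y+3*i),(X+(6 if i%50 else 14),Y+3*i),(0,0,255),1)
cv2.imwrite("pics/c1.png",out)
```

```text
(no output)
```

View pics/c1.png

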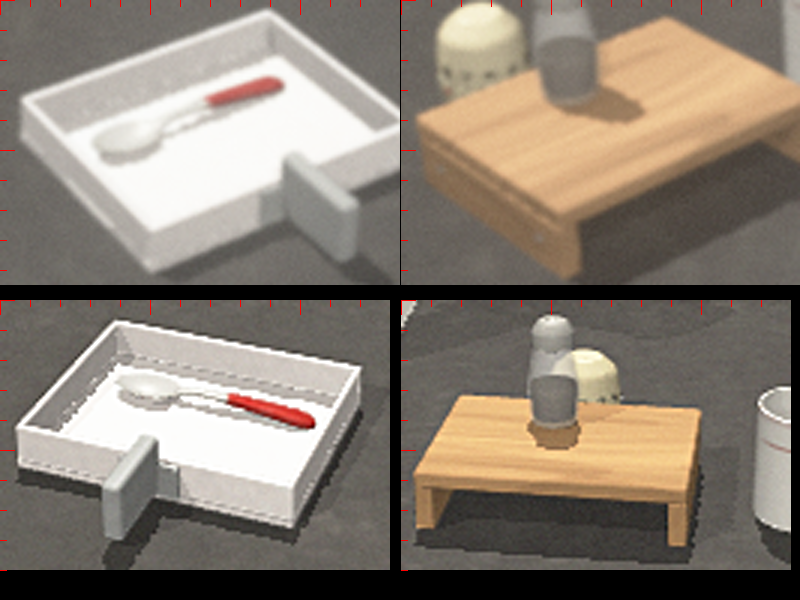

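```bash
cat > h.py <<'E'
import numpy as np
from cell import r,vision
def ray(n,uv,z,m=None):
    m=m or vision.camera_model(n);P=np.array(m["pose"])
    d=P[:3,:3]@np.linalg.solve(m["camera_matrix"],[uv[0],uv[1],1]);return (P[:3,3]+d*(z-P[2,3])/d[2])[:2]
E
python3 - <<'E'
from h import *
S=lambda *a:np.array([ray(*x) for x in a])
def rep(t,q): # order: far-left, far-right, near-right, near-left (side view)
    print(t,q.round(0).tolist(),"sides",np.linalg.norm(q-np.roll(q,-1,0),axis=1).round(1),"c",q.mean(0).round(1))
    x=(q[0]+q[1]-q[2]-q[3]);y=(q[0]+q[3]-q[1]-q[2])
    print("  ang x",np.degrees(np.arctan2(x[1],x[0])).round(1)," ang y-90",np.degrees(np.arctan2(y[1],y[0])).round(1)-90)
f=lambda n,z,p:S(*[(n,u,z) for u in p])
rep("tray side",f("side",28,[(242.7,292.3),(325.3,307.7),(303,347.7),(211,328.3)]))
rep("board side",f("side",50,[(255.7,222),(334.7,226.3),(330.7,253.3),(240,247.3)]))
print(f("scene",28,[(322.3,313.7),(405,283.7),(365,358)]).round(0).tolist())
print(f("scene",50,[(195.7,244),(278.7,211),(329,240),(243.7,275.7)]).round(0).tolist())
print("tab side top",f("side",42,[(205+158/3,285+137/3),(205+103/3,285+187/3),(205+128/3,285+188/3)]).round(0).tolist())
E
```

```text
tray side [[403.0, -49.0], [566.0, -95.0], [531.0, -219.0], [369.0, -173.0]] sides [169.5 128.6 167.8 128.9] c [ 467.5 -134.1]
  ang x 74.2  ang y-90 74.1
board side [[385.0, 266.0], [587.0, 253.0], [577.0, 95.0], [372.0, 111.0]] sides [202.6 158.7 205.7 155. ] c [480.2 181.2]
  ang x 85.5  ang y-90 85.9
[[403.0, -51.0], [567.0, -98.0], [365.0, -174.0]]
[[382.0, 264.0], [586.0, 248.0], [565.0, 83.0], [370.0, 107.0]]
tab side top [[454.0, -195.0], [431.0, -242.0], [444.0, -242.0]]
```

The tray centre is about (467,-134), heading 74.2°, with the tab near (441.5,-226). The riser centre is about (480,181), heading about 85.7°. Both views agree and the sizes check out, so I'll move to a point above the tab.

>>> drive_tool --commands '[[[0.024,-0.0275,0],-6.6,100],[[0.024,-0.0275,0],-6.6,100],[[0.024,-0.0275,0],-6.6,100],[[0.024,-0.0275,0],-6.6,100],[[0.024,-0.0275,0],-6.6,100],[[0.024,-0.0275,0],-6.6,100],[[0.024,-0.0275,0],-6.6,100],[[0.024,-0.0275,0],-6.6,100],[[0.024,-0.0275,0],-6.6,100],[[0.024,-0.0275,0],-6.6,100],[[0.024,-0.0275,0],-6.6,100],[[0.024,-0.0275,0],-6.6,100],[[0.024,-0.0275,0],-6.6,100],[[0.024,-0.0275,0],-6.6,100]]'

```text
time: 1.32
ee_pos: [463.1, 148.6, 404.6]
tool_rot: [[0.276, 0.961, -0.0], [0.961, -0.276, 0.0], [0.0, -0.0, -1.0]]
force: [1.0, 0.8, 0.2]
finger_gap: 85.6
finger_force: 0.0
```

>>> drive_tool --commands '[[[-0.002,-0.037,-0.007],0,100],[[-0.002,-0.037,-0.014],0,100],[[-0.002,-0.037,-0.014],0,100],[[-0.002,-0.037,-0.014],0,100],[[-0.002,-0.037,-0.014],0,100],[[-0.002,-0.037,-0.014],0,100],[[-0.002,-0.037,-0.014],0,100],[[-0.002,-0.037,-0.014],0,100],[[-0.002,-0.037,-0.014],0,100],[[-0.002,-0.037,-0.014],0,100],[[0,0,0],0,100],[[0,0,0],0,100]]'

```text
time: 2.32
ee_pos: [441.7, -221.4, 270.6]
tool_rot: [[0.274, 0.962, -0.002], [0.962, -0.274, 0.002], [0.001, -0.002, -1.0]]
force: [-1.2, 0.2, -0.1]
finger_gap: 85.4
finger_force: 0.0
```

Run:
```python
from h import *
import cv2
s=r.sense();m=vision.camera_model("wrist");im=vision.read_camera("wrist");cv2.imwrite("pics/w1.png",im[:,:,::-1])
np.savez("w1.npz",K=m["camera_matrix"],P=m["pose"])
print(s["ee_pos"],s["tool_rot"].round(3).tolist(),s["force"],s["time"],s["qpos"].round(0))
```

```text
[ 441.72548245 -221.40955615  270.56814578] [[0.274, 0.962, -0.002], [0.962, -0.274, 0.002], [0.001, -0.002, -1.0]] [-1.19206917  0.22973611 -0.13081884] 2.3167 [-40.  17. 106.   0.  57. -24.]
```

View pics/w1.png

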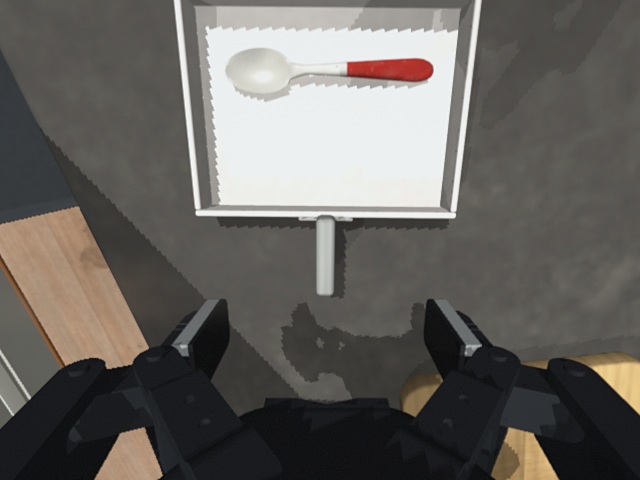

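The tab's top runs from (326,218) to (326,292), upright and between the fingers. The rim's front corners are at (197,213) and (455,216).

Run:
```python
from h import *
d=np.load("w1.npz");m={"camera_matrix":d["K"],"pose":d["P"]}
for n,u,z in(("tab root",(326,218),42),("tab end",(325.5,292),42),("FL",(197,213),28),("FR",(455,216),28)): print(n,ray("wrist",u,z,m).round(1))
t=[ray("wrist",u,42,m) for u in((326,218),(325.5,292))];a,b=[ray("wrist",u,28,m) for u in((197,213),(455,216))]
print(np.linalg.norm(t[0]-t[1]),np.linalg.norm(a-b),np.degrees(np.arctan2(*(t[0]-t[1])[::-1])),np.degrees(np.arctan2(*(b-a)[::-1]))+90)
h=np.radians(74.2);ux=np.array([np.cos(h),np.sin(h)]);print("grip",t[1]+20*ux,(a+b)/2-30*ux)
```

```text
tab root [ 448.4 -192.7]
tab end [ 434.6 -239.7]
FL [ 367.8 -169.3]
FR [ 528.6 -217.2]
49.022465029496736 167.79913988389663 73.67158697312703 73.41426311208892
grip [ 440.02908444 -220.50331633] [ 440.01844697 -222.12908302]
```

>>> drive_tool --commands '[[[-0.0015,-0.0005,-0.02],0,100],[[0,0,-0.02],0,100],[[0,0,-0.02],0,100],[[0,0,-0.015],0,100],[[0,0,-0.01],0,100],[[0,0,0],0,0],[[0,0,0],0,0],[[0,0,0],0,0],[[0,0,0],0,0],[[0,0,0],0,0],[[0,0,0],0,0],[[0,0,0],0,0],[[0,0,0],0,0],[[0,0,0],0,0]]'

```text
time: 3.53
ee_pos: [441.1, -220.4, 187.6]
tool_rot: [[0.271, 0.963, 0.001], [0.963, -0.271, -0.001], [-0.0, 0.001, -1.0]]
force: [-0.4, 0.3, 6.6]
finger_gap: 11.1
finger_force: 60.0
```

>>> drive_tool --commands '[[[0,0,0.001],0,0],[[0.0006,0.004,0],0.4,0],[[0.0012,0.008,0],0.8,0],[[0.0015,0.01,0],0.9,0],[[0.0015,0.01,0],0.9,0],[[0.0015,0.01,0],0.9,0],[[0.0015,0.01,0],0.9,0],[[0.0015,0.01,0],0.9,0],[[0.0015,0.01,0],0.9,0],[[0.0015,0.01,0],0.9,0],[[0.0015,0.01,0],0.9,0],[[0.0015,0.01,0],0.9,0],[[0.0015,0.01,0],0.9,0],[[0.0012,0.009,0],0.8,0],[[0.0007,0.005,0],0.4,0],[[0,0,0],0,0],[[0,0,0],0,0],[[0,0,0],0,0]]'

```text
time: 5.03
ee_pos: [459.3, -93.9, 187.6]
tool_rot: [[0.075, 0.997, -0.001], [0.997, -0.075, 0.001], [0.001, -0.001, -1.0]]
force: [1.1, 2.4, -2.7]
finger_gap: 10.8
finger_force: 58.8
```

Run:
```python
from h import *
import cv2
s=r.sense();print(s["ee_pos"].round(1),s["force"].round(1),s["time"],s["finger_gap"],np.degrees(np.arctan2(s["tool_rot"][1,0],s["tool_rot"][0,0])))
for n in("side","scene"): cv2.imwrite(f"pics/{n}1.png",vision.read_camera(n)[:,:,::-1])
out=np.zeros((600,800,3),np.uint8)
a=cv2.imread("pics/side1.png")[190:340,210:410];b=cv2.imread("pics/scene1.png")[190:380,180:447]
out[:300,:400]=cv2.resize(a,None,fx=2,fy=2,interpolation=2)
a=cv2.imread("pics/side1.png")[215:315,230:363]
out[:300,401:800]=cv2.resize(a,None,fx=3,fy=3,interpolation=2)
out[300:,:400]=cv2.resize(b,(400,285),interpolation=2)[:300] if 0 else np.pad(cv2.resize(b,(400,285)),((0,15),(0,0),(0,0)))
c=cv2.imread("pics/scene1.png")[200:300,240:373]
out[300:,401:800]=cv2.resize(c,None,fx=3,fy=3,interpolation=2)
cv2.imwrite("pics/c2.png",out)
```

```text
[459.3 -93.9 187.6] [ 1.1  2.4 -2.7] 5.0333 10.821194147745647 85.72047875694786
```

View pics/c2.png

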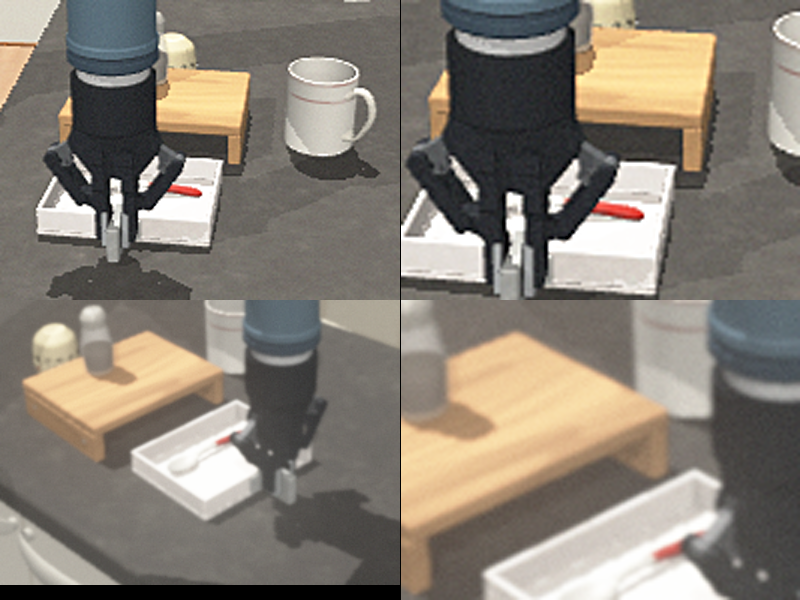

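The view shows the tray squarely in front of the riser, spoon still in. In the scene view the tray's leading rim corners are at (268,291) and (339,258), and the board's front corners are at (243.7,275.7) and (328.3,236.7).

Run:
```python
from h import *
f=lambda n,u,z:ray(n,u,z).round(1)
A=lambda a,b:np.degrees(np.arctan2(*(b-a)[::-1])).round(2)
print("scene tray lead L,R",tl:=f("scene",(268,290.7),28),tr:=f("scene",(339,257.7),28),"w",np.linalg.norm(tl-tr),A(tl,tr)+90)
bl,br,bb,bB=[f("scene",u,50) for u in((243.7,275.7),(328.3,236.7),(278.7,211.2),(195.7,244))]
print("scene board FL FR BR BL",bl,br,bb,bB,"w",np.linalg.norm(bl-br),A(bl,br)+90,A(bB,bb)+90,A(bl,bB),A(br,bb))
print("side tray FR NR NL",f("side",(321.3,270),28),f("side",(316.2,302),28),f("side",(229,292.5),28))
print("side cheek R out/in at z0",f("side",(333,271),0),f("side",(324,271),0))
# wood-mask edges in side: left edge of board & right edge from first picture
```

```text
scene tray lead L,R [388.7  66. ] [555.3  49. ] w 167.4651008419366 84.17
scene board FL FR BR BL [370.5 107.3] [573.3  93.3] [585.4 247.8] [382.  263.5] w 203.28266035252486 86.05 85.59 85.79 85.52
side tray FR NR NL [556.8  55.5] [548.9 -76.3] [376.9 -51.4]
side cheek R out/in at z0 [583.7 105.6] [563.1 104.2]
```

Run:
```python
from h import *
import cv2
m=vision.camera_model("wrist");np.savez("w2.npz",K=m["camera_matrix"],P=m["pose"])
cv2.imwrite("pics/w2.png",vision.read_camera("wrist")[:,:,::-1])
```

```text
(no output)
```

View pics/w2.png

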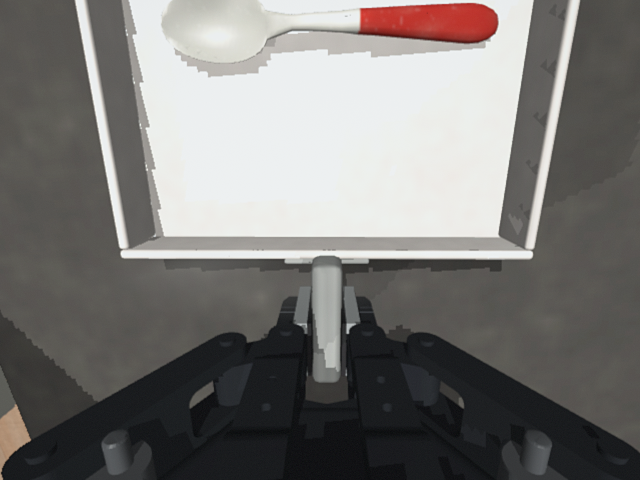

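The wrist view shows the front rim's outer corners at (121.5,258) and (532.5,258). The side walls' outer edges run up to (77,0) and (580,0), and the tab is held upright between the pads.

Run:
```python
from h import *
d=np.load("w2.npz");m={"camera_matrix":d["K"],"pose":d["P"]}
a,b,c,e=[ray("wrist",u,28,m) for u in((121.5,258),(532.5,258),(77,0),(580,0))]
A=lambda p,q:np.degrees(np.arctan2(*(q-p)[::-1])).round(2)
print(a,b,c,e,np.linalg.norm(a-b),"front",A(a,b)+90,"sides",A(a,c),A(b,e),"front mid",(a+b)/2)
```

```text
[376.3159839  -60.82129046] [544.73852438 -73.51830246] [384.08301929  29.79134209] [551.58582093  17.02607711] 168.90046256378386 front 85.69 sides 85.1 85.68 front mid [460.52725414 -67.16979646]
```

>>> drive_tool --commands '[[[0.0003,0.004,-0.0003],0,0],[[0.0005,0.007,0],0,0],[[0.0006,0.008,0],0,0],[[0.0006,0.008,0],0,0],[[0.0006,0.008,0],0,0],[[0.0005,0.007,0],0,0],[[0.0004,0.005,0],0,0],[[0.0004,0.005,0],0,0],[[0.0004,0.005,0],0,0],[[0.0004,0.005,0],0,0],[[0.0003,0.004,0],0,0]]'

```text
time: 6.1
ee_pos: [464.7, -27.8, 187.6]
tool_rot: [[0.075, 0.997, 0.0], [0.997, -0.075, -0.0], [-0.0, 0.0, -1.0]]
force: [-1.2, -4.7, 2.4]
finger_gap: 11.0
finger_force: 59.2
```

Run:
```python
from h import *
import cv2
s=r.sense();print(s["ee_pos"].round(1),s["force"].round(1),s["torque"].round(2),s["time"])
a,b=[vision.read_camera(n)[:,:,::-1] for n in("side","scene")]
out=np.zeros((600,800,3),np.uint8)
out[:,:400]=cv2.resize(a[200:320,250:330+0],(400,600),interpolation=2)
out[:,400:]=cv2.resize(b[200:320,230:310],(400,600),interpolation=2)
cv2.imwrite("pics/c3.png",out)
```

```text
[464.7 -27.8 187.6] [-1.2 -4.7  2.4] [-0.78  0.04  0.  ] 6.1
```

View pics/c3.png

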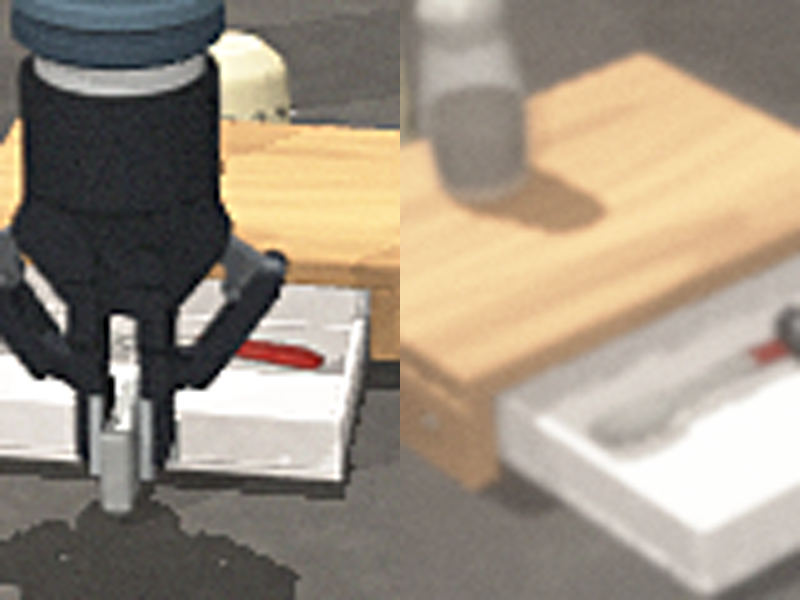

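The tray's front edge is inside the mouth: the left wall is clear of the cheek and the rim is below the board. I'll keep sliding, then creep.

>>> drive_tool --commands '[[[0.0003,0.004,0],0,0],[[0.0004,0.005,0],0,0],[[0.0004,0.005,0],0,0],[[0.0004,0.005,0],0,0],[[0.0004,0.005,0],0,0],[[0.0004,0.005,0],0,0],[[0.0002,0.003,0],0,0],[[0.0002,0.002,0],0,0]]'

```text
time: 6.87
ee_pos: [467.3, 5.8, 187.6]
tool_rot: [[0.074, 0.997, 0.0], [0.997, -0.074, -0.001], [-0.001, 0.0, -1.0]]
force: [-1.2, -6.0, 4.1]
finger_gap: 11.1
finger_force: 59.6
```

>>> drive_tool --commands '[[[0.0001,0.0015,0],0,0],[[0.0001,0.0015,0],0,0],[[0.0001,0.0015,0],0,0],[[0.0001,0.0015,0],0,0]]'

```text
time: 7.2
ee_pos: [467.8, 11.5, 187.6]
tool_rot: [[0.075, 0.997, 0.0], [0.997, -0.075, -0.001], [-0.001, 0.0, -1.0]]
force: [-1.1, -5.9, 3.5]
finger_gap: 11.1
finger_force: 59.6
```

>>> drive_tool --commands '[[[0.0001,0.0015,0],0,0],[[0.0001,0.0015,0],0,0],[[0.0001,0.0015,0],0,0],[[0.0001,0.0015,0],0,0]]'

```text
time: 7.53
ee_pos: [468.2, 17.5, 187.6]
tool_rot: [[0.075, 0.997, 0.0], [0.997, -0.075, -0.001], [-0.001, 0.0, -1.0]]
force: [0.3, -5.8, 3.6]
finger_gap: 11.1
finger_force: 59.6
```

>>> drive_tool --commands '[[[0.0001,0.001,0],0,0],[[0.0001,0.001,0],0,0],[[0,0.001,0],0,0]]'

```text
time: 7.78
ee_pos: [468.4, 20.5, 187.6]
tool_rot: [[0.075, 0.997, 0.0], [0.997, -0.075, -0.001], [-0.001, 0.0, -1.0]]
force: [-0.3, -5.1, 3.5]
finger_gap: 10.7
finger_force: 59.7
```

>>> drive_tool --commands '[[[0.0001,0.001,0],0,0],[[0.0001,0.001,0],0,0],[[0,0.001,0],0,0]]'

```text
time: 8.03
ee_pos: [468.6, 23.5, 187.6]
tool_rot: [[0.075, 0.997, 0.0], [0.997, -0.075, -0.001], [-0.001, 0.0, -1.0]]
force: [0.8, -5.4, 3.1]
finger_gap: 10.6
finger_force: 59.7
```

>>> drive_tool --commands '[[[0.0001,0.001,0],0,0],[[0.0001,0.001,0],0,0]]'

```text
time: 8.2
ee_pos: [468.8, 25.3, 187.6]
tool_rot: [[0.075, 0.997, 0.0], [0.997, -0.075, -0.001], [-0.001, 0.0, -1.0]]
force: [-0.3, -7.5, 4.3]
finger_gap: 11.4
finger_force: 59.7
```

>>> drive_tool --commands '[[[0.0001,0.001,0],0,0],[[0.0001,0.001,0],0,0]]'

```text
time: 8.37
ee_pos: [469.0, 27.2, 187.6]
tool_rot: [[0.074, 0.997, 0.0], [0.997, -0.074, -0.001], [-0.001, 0.0, -1.0]]
force: [-0.5, -7.1, 2.5]
finger_gap: 11.2
finger_force: 59.6
```

>>> drive_tool --commands '[[[0.0001,0.001,0],0,0],[[0,0.001,0],0,0]]'

```text
time: 8.53
ee_pos: [469.1, 29.2, 187.6]
tool_rot: [[0.075, 0.997, 0.0], [0.997, -0.075, -0.001], [-0.001, 0.0, -1.0]]
force: [0.1, -7.1, 3.9]
finger_gap: 10.9
finger_force: 59.7
```

>>> drive_tool --commands '[[[0.0001,0.0008,0],0,0],[[0,0.0008,0],0,0]]'

```text
time: 8.7
ee_pos: [469.2, 30.7, 187.6]
tool_rot: [[0.074, 0.997, 0.0], [0.997, -0.074, -0.001], [-0.001, 0.0, -1.0]]
force: [0.2, -9.5, 3.2]
finger_gap: 10.9
finger_force: 59.6
```

>>> drive_tool --commands '[[[0,0.0006,0],0,0],[[0,0.0006,0],0,0],[[0,0,0],0,0]]'

```text
time: 8.95
ee_pos: [469.2, 31.6, 187.6]
tool_rot: [[0.074, 0.997, 0.0], [0.997, -0.074, -0.002], [-0.002, 0.0, -1.0]]
force: [-0.3, -10.5, 3.6]
finger_gap: 10.9
finger_force: 59.5
```

>>> drive_tool --commands '[[[0,0.0005,0],0,0],[[0,0.0005,0],0,0],[[0,0,0],0,0]]'

```text
time: 9.2
ee_pos: [469.3, 32.2, 187.6]
tool_rot: [[0.074, 0.997, 0.0], [0.997, -0.074, -0.003], [-0.003, 0.001, -1.0]]
force: [-0.8, -14.2, 3.5]
finger_gap: 11.0
finger_force: 59.5
```

>>> drive_tool --commands '[[[0,0.0005,0],0,0],[[0,0,0],0,0],[[0,0,0],0,0]]'

```text
time: 9.45
ee_pos: [469.3, 32.5, 187.6]
tool_rot: [[0.074, 0.997, 0.0], [0.997, -0.074, -0.003], [-0.003, 0.001, -1.0]]
force: [-1.6, -14.4, 3.1]
finger_gap: 10.8
finger_force: 59.4
```

>>> drive_tool --commands '[[[0,0,0],0,0],[[0,0,0],0,0],[[0,0,0],0,0],[[0,0,0],0,0],[[0,0,0],0,0],[[0,0,0],0,0],[[0,0,0],0,0],[[0,0,0],0,0],[[0,0,0],0,0],[[0,0,0],0,0],[[0,0,0],0,0],[[0,0,0],0,0],[[0,0,0],0,0],[[0,0,0],0,0],[[0,0,0],0,0]]'

```text
time: 10.7
ee_pos: [469.3, 32.5, 187.6]
tool_rot: [[0.074, 0.997, 0.0], [0.997, -0.074, -0.003], [-0.003, 0.001, -1.0]]
force: [-0.3, -13.6, 2.6]
finger_gap: 11.0
finger_force: 59.4
```

>>> drive_tool --commands '[[[0,0,0],0,15],[[0,0,0],0,30],[[0,0,0],0,45],[[0,0,0],0,60],[[0,0,0],0,60],[[0,0,0],0,60],[[0,0,0],0,60],[[0,0,0.005],0,60],[[0,0,0.015],0,60],[[0,0,0.025],0,60],[[0,0,0.03],0,60],[[0,-0.01,0.03],0,60],[[0,-0.03,0.02],0,60],[[0,-0.035,0],0,60],[[0,-0.035,0],0,60],[[0,-0.035,0],0,60],[[0,-0.02,0],0,60],[[0,0,0],0,60]]'

```text
time: 12.2
ee_pos: [469.3, -134.6, 313.1]
tool_rot: [[0.078, 0.997, 0.002], [0.997, -0.078, -0.002], [-0.002, 0.002, -1.0]]
force: [0.1, -0.3, 0.3]
finger_gap: 51.3
finger_force: 0.0
```

Run:
```python
from h import *
import cv2
m=vision.camera_model("wrist");np.savez("w3.npz",K=m["camera_matrix"],P=m["pose"])
w=vision.read_camera("wrist")[:,:,::-1];a,b=[vision.read_camera(n)[:,:,::-1] for n in("side","scene")]
out=np.zeros((600,800,3),np.uint8)
out[:300,:400]=cv2.resize(a[190:310,230:390],(400,300),interpolation=2)
out[:300,400:]=cv2.resize(b[190:310,190:350],(400,300),interpolation=2)
out[300:,:400]=cv2.resize(w,(400,300))
cv2.imwrite("pics/c4.png",out);cv2.imwrite("pics/w3.png",w)
```

```text
(no output)
```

View pics/c4.png

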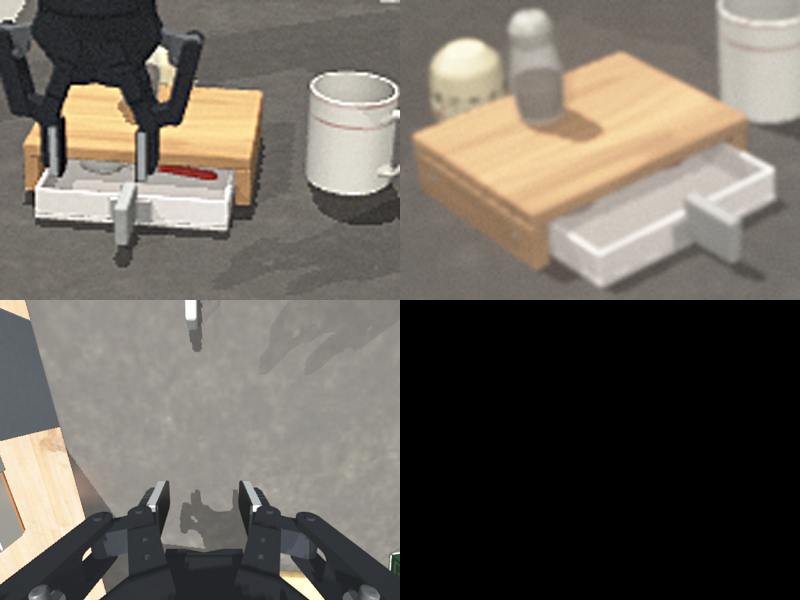

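The tray is straight in the riser with the spoon in it, and the bystanders haven't moved. The side view's front rim corners are at (244.6,266.5) and (322.8,270.3). I'll check for spring-back.

Run:
```python
from h import *
a,b=ray("side",(244.6,266.5),28),ray("side",(322.8,270.3),28)
print(a,b,np.linalg.norm(a-b),np.degrees(np.arctan2(*(b-a)[::-1]))+90, "expect mid y ~59", (a+b)/2)
d=ray("scene",(190+600/2.5,190+287/2.5-12),28);print(ray("scene",(190+600/2.5,190+258/2.5),28),ray("scene",(190+775/2.5,190+170/2.5),28))
```

```text
[389.32591066  60.60452778] [560.09953227  54.37455583] 170.88722125453748 87.91072607036502 expect mid y ~59 [474.71272146  57.48954181]
[ 571.26659043 -147.16223611] [ 757.02136924 -177.09042153]
```

Run:
```python
from h import *
a,b=ray("scene",(190+202/2.5,190+256/2.5),28),ray("scene",(190+375/2.5,190+168/2.5),28);print(a,b,np.linalg.norm(a-b),np.degrees(np.arctan2(*(b-a)[::-1]))+90,(a+b)/2)
```

```text
[388.42653284  58.44104697] [557.92724419  48.87482674] 169.7704441882492 86.76978811188873 [473.17688851  53.65793685]
```

```bash
python3 -c "
from cell import sign_off
print(sign_off())"
```

```text
the job is handed in; nothing more can be done
None
```

I slid the tray flat under the riser and pressed it against the sprung stop with an estimated 8–10 N, held for just over a second. I then released it and handed the job in at about 12 s. The last pictures show it straight to within about 2°, the spoon in it and the mug, egg timer and pepper mill in place, though the verdict itself wasn't shown.

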